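Offer a brake pad up to its caliper bracket

TASK

Tip the loose brake pad off its little carton and stand it on the bench on one of its long thin edges, letting go of it there; then pick it up again and carry it over the clutter to the brake stand. Finish while holding it still, upright and in line just above the empty pad slot (its lower edge about a centimetre above the bracket's posts), black lining towards the disc, so that I can grease the slot under it: the pad must not touch the stand, and do not put it in or let go. Leave the other things on the bench where they are.

Things in the scene. Friction and masses are not known exactly. Their poses are not given: they have to be found in the camera images.
- pad: The loose brake pad, a flat slab 64 x 44 x 16 mm, about 0.2 kg: a bright steel backing plate (6 mm) with a black friction lining (10 mm, split by a groove) on one broad face. Origin at the slab's middle; its x axis runs along the 44 mm side, y along the 64 mm side, z comes out of the lining. At the start it lies flat, lining up (z up), on the small carton; its 64 mm length overhangs the carton by 11 mm at each end.
- pad_lining (a point): Centre of the pad's black lining face: 8 mm from the pad's middle along the pad's z.
- carton: Small cardboard carton that the pad lies on, fixed to the bench: 66 mm along its x, 42 mm along its y, 30 mm high. Origin under its centre, z up. The bench around it is free for 90 mm beyond its x ends except for things under 20 mm high.
- brake: Brake set-up stand, fixed: a base plate 120 x 150 mm with an upright steel brake disc (156 mm across, 7 mm thick, top at 166 mm) in the stand's y-z plane and a dark bracket with an aluminium caliper body astride the disc's top; highest point 175 mm. Origin under its centre, z up; -x is the side that faces the robot, give or take its yaw. On its +x side a pad is already fitted, lining against the disc; the slot on the -x side is empty.
- slot (a point): Centre of the empty slot's open mouth, level with the tops of the bracket's two posts, 175 mm above the bench (axes as the stand's). The slot is 70 mm long along the stand's y, between the posts, and 22 mm wide along the stand's x: the disc's face is 11 mm from this point on the +x side, the caliper wall (top at 165 mm) 11 mm on the -x side.
- oil_filter: White spin-on oil filter, upright cylinder, 72 mm across, 94 mm tall. Origin under its centre. Bystander.
- part_box: Closed cardboard box standing upright, 85 x 65 x 115 mm tall. Origin under its centre. Bystander.
- spray_can: Spray can, upright, 56 mm across, 165 mm tall. Origin under its centre. Bystander.
- grease_jar: Grease jar with black cap, upright, 68 mm across, 75 mm tall. Origin under its centre. Bystander.
- wrench: Wrench 170 mm long lying flat (under 15 mm high). Origin under its middle, x along it. Bystander.
- bearing: Steel bearing ring lying flat, 52 mm across, 15 mm high. Origin under its centre. Bystander.
- screwdriver: Screwdriver 190 mm long lying flat (under 40 mm high). Origin under its middle, x along it. Bystander.
There are look-alikes about, which are no part of the job. What is shaped like the brake but green is not meant. Leave any brown look-alike of the pad alone.

How it is judged:
On the way:
1. the pad stands by itself on the bench on a long thin edge, let go (angle between pad's own y axis and vertical between 1.42 and 1.72 rad and angle between pad's own z axis and vertical between 1.45 and 1.69 rad and height (world z) of pad below 0.027 m and contact force between pad and the fingers below 0.1 N and linear speed of pad below 0.02 m/s), for 0.3 s.
At the end, for the whole second after the job is handed in: The pad is held still by the fingers, its lower edge 2 to 20 mm above the slot's mouth, its middle within 6 mm of the slot's centre seen from above, its 44 mm side upright and its 64 mm side along the slot within 0.12 rad, lining towards the disc, not touching the stand (z of pad in the frame of slot between 0.024 and 0.042 m and horizontal distance between pad and slot below 0.006 m and angle between the y axis of pad and the y axis of brake, either way round below 0.12 rad and angle between the x axis of pad and the z axis of brake, either way round below 0.12 rad and x of pad_lining in the frame of slot above 0 m and contact force between pad and the fingers above 1 N and contact force between pad and brake below 0.1 N and linear speed of pad below 0.02 m/s); the arm keeps its last pose, push and grip.
It fails at once if the pad touches the brake stand (contact force between pad and brake above 1 N).
It fails at once if another thing on the bench is moved by more than 25 mm or knocked over ((distance of oil_filter from where it was at the start of the episode above 0.025 m or angle between oil_filter's own z axis and vertical above 0.3 rad) or (distance of part_box from where it was at the start of the episode above 0.025 m or angle between part_box's own z axis and vertical above 0.3 rad) or (distance of spray_can from where it was at the start of the episode above 0.025 m or angle between spray_can's own z axis and vertical above 0.3 rad) or (distance of grease_jar from where it was at the start of the episode above 0.025 m or angle between grease_jar's own z axis and vertical above 0.3 rad) or distance of wrench from where it was at the start of the episode above 0.025 m or distance of bearing from where it was at the start of the episode above 0.025 m or distance of screwdriver from where it was at the start of the episode above 0.025 m).
It also fails if it takes over 72 s, if anything falls off the work surface, if the arm or the gripper's body presses on something with over 40 N, if the wrist force passes 120 N, or if a joint passes its speed limit or range.

ROBOT

A 6-joint arm with a two-finger parallel gripper is mounted at the origin on the work surface. World frame = base frame: x ahead of the robot, y to its left, z up, the work surface at z = 0. Lengths are in m, angles in rad, forces in N, time in s.
With the tool pointing down it reaches from about 0.3 to 0.875 m from the base axis. Payload 6.4 kg.
Tool frame: the origin (TCP) lies on the centre line of the jaws, within the pads' length; the fingertips stand ctrl.tip_extent ahead of it and the grasp point (between the pads) lies 8 mm behind it (ctrl.tip_extent is the distance from the TCP to the fingertips, in m); z points along the fingers, y is the line along which they close (so a half turn about z gives the same grasp; the last joint's range is limited). The gripper opens to 85 mm and grips with 20 to 120 N. Pads are 22 mm wide; open, the fingers measure 114 mm over their backs; the gripper's body (76 mm by 85 mm) begins 54 mm behind the grasp point. The pads swing forward as they close: fully open they stand 13 mm farther back than shut.
Start: joints at [-1.474, 0.181, 1.607, -0, 1.354, -0.206], TCP at [0.171, -0.549, 0.242] pointing down, gripper open.
Joint ranges: [-2.99, 2.99], [-0.89, 2.07], [0.3, 2.58], [-1.14, 4.28], [0, 2.63], [-3.12, 3.12]. Speed limits (rad/s): [2.57, 2.57, 3.01, 3.14, 3.14, 3.14].

INTERFACE

Orientations are given as a unit quaternion [w, x, y, z].
In Python, from bench import ctrl gives the robot as it stands.
- The arm moves only by the shell command python3 -m handwheel 'ROWS'. ROWS is JSON, a list of rows, each a list of 7 numbers: the turn, a rotation vector about the tool's x, y, z as a fraction of full scale, then the shift along the tool's x, y, z as a fraction of full scale, then the opening, from 0 (shut) to 1 (fully open). In form: [[rx, ry, rz, x, y, z, jaw], ...]. A call has exactly 8 rows; each row shifts and turns the commanded pose from where the row before left it, along the tool's axes as they then stand; what a row does not reach is not made up. Full scale, the value 1, is 300 mm for a shift and pi rad for a turn. A row lasts 1/10 s, in which the tool goes at most 50 mm and 8.59 degrees, less where a joint would pass 70% of its speed; a pose out of reach is approached as far as the arm can. A call with a number of a shift or a turn outside -1 to 1 is refused whole. A call with a gripper value outside its range is refused whole. The fingers move at their own pace and stop on an object; the grip force is fixed at half the most. Time passes only in rows, so rows that do not move let the fingers close, or fill a call up. It gives the time, the measured TCP pose, the force, the opening and the grip force at its end, in the units of the state.
- ctrl.get_obs(): the state, without advancing time (a new reading comes with each control period).
- ctrl.camera(name): name is "side" or "top" or "wrist"; returns the picture (480x640x3 uint8, blue, green, red); there is no depth.
- ctrl.camera_model(name): a dict with "camera_matrix" (3x3 intrinsics, pixels), "dist_coeffs" ([k1, k2, p1, p2, k3] as OpenCV has them; the pictures are not rectified), "cam_to_world" (4x4, takes a point from camera to world coordinates). Camera axes: x right, y up, looking along -z (the intrinsics and any distortion apply to the point x, -y, -z); pixel columns grow to the right and rows downward; lengths in m; the calibration is good to about 2 mm. A picture is of the moment at which its call begins: read the wrist's pose just before it. camera_model takes no time and is no camera call; for the wrist camera it gives the pose at the moment of the call.
- ctrl.hand_in(): hands the job in; it is judged then, once.
The state is a dict: "time_s": time; "q": joint angles; "dq": joint speeds; "joint_efforts": joint torques, N m; "eef_pos": TCP position; "eef_rot": TCP orientation; "wrist_force": force on the tool from outside, world axes, zero at the start; "torque": the same for the moment, N m; "opening": opening from 0.0 (shut) to 1.0 (fully open); "grasp_force": force on a finger pad.
Only numpy, scipy, OpenCV 4.12 (cv2) and the standard library are available. Lean on these libraries where they do the work, as an engineer would, in place of code of your own. Each camera call takes 0.05 s, during which the arm holds its last target. There are 200 camera calls.

## Working session

There is one attempt and no reset: what is moved stays moved. The work goes in short steps, Python scripts to look and compute and a shell command to move; the robot and the scene stay as the last step left them, time stands still between calls to the robot, and variables do not carry over. Pictures are saved under pics/ and viewed, at most 10 in all, crops included, and the job is handed in when it is done.

```bash
ls; mkdir -p pics; python3 - <<'E'
from bench import ctrl
import cv2,numpy as np
print(ctrl.tip_extent, ctrl.get_obs())
for n in ["top","side"]:
    cv2.imwrite(f"pics/{n}0.png",ctrl.camera(n)); print(n,ctrl.camera_model(n))
E
```

```text
pics
0.011 {'time_s': 0.0, 'q': array([-1.47428795e+00,  1.81553456e-01,  1.60798693e+00, -1.34679705e-05,
        1.35381807e+00, -2.06303664e-01]), 'dq': array([ 0.00040898, -0.00111904,  0.00100153, -0.00099318,  0.00095165,
        0.00201791]), 'joint_efforts': array([-1.03227380e-04, -4.44862354e+01, -3.51340699e+01, -4.02224859e-04,
        8.85483547e-03,  2.34084018e-05]), 'eef_pos': array([ 0.17142668, -0.54829569,  0.24138735]), 'eef_rot': array([-8.81930340e-04,  9.88559383e-01,  1.50829598e-01,  4.18798658e-05]), 'wrist_force': array([0.80682935, 0.17959974, 0.3810354 ]), 'torque': array([ 0.03654862,  0.00867866, -0.05037605]), 'grasp_force': 0.0, 'opening': 1.0006098996801012}
top {'camera_matrix': array([[472.08999157,   0.        , 321.90630424],
       [  0.        , 472.08999157, 238.66710529],
       [  0.        ,   0.        ,   1.        ]]), 'dist_coeffs': array([-0.02625409,  0.        ,  0.        ,  0.        ,  0.        ]), 'cam_to_world': array([[-2.22996504e-02,  9.75979341e-01, -2.16718829e-01,
         2.62175307e-01],
       [-9.99734179e-01, -2.30388598e-02, -8.84687935e-04,
        -4.94608658e-02],
       [-5.85639186e-03,  2.16641492e-01,  9.76233664e-01,
         1.18438505e+00],
       [ 0.00000000e+00,  0.00000000e+00,  0.00000000e+00,
         1.00000000e+00]])}
side {'camera_matrix': array([[614.21415327,   0.        , 309.56717352],
       [  0.        , 614.21415327, 241.68701048],
       [  0.        ,   0.        ,   1.        ]]), 'dist_coeffs': array([-0.18335414,  0.        ,  0.        ,  0.        ,  0.        ]), 'cam_to_world': array([[-0.94034247,  0.18800778, -0.28356499,  0.11729335],
       [-0.33979056, -0.56127173,  0.75466312,  0.90866677],
       [-0.01727448,  0.80599449,  0.59167091,  0.89144474],
       [ 0.        ,  0.        ,  0.        ,  1.        ]])}
```

View pics/top0.png

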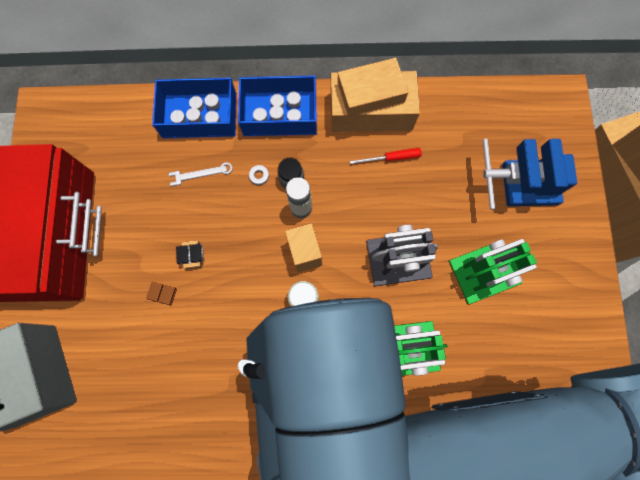

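View pics/side0.png

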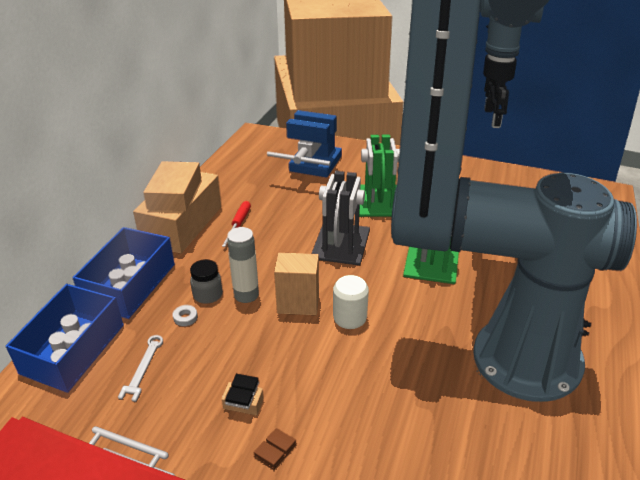

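The top picture shows the pad on its carton at (189,254) and the dark brake stand at (402,255). The brown look-alike is at (161,293), and the green stands are at (493,270) and (418,347). Tall clutter stands between pad and stand: the can at (298,195), the box at (303,248) and the filter at (303,293). The side picture agrees, with the pad at (243,393) and the stand at (341,220).

```bash
cat > h.py <<'E'
from bench import ctrl
import cv2,numpy as np
from scipy.spatial.transform import Rotation as R
def ray(m,px):
    p=cv2.undistortPoints(np.array(px,float).reshape(-1,1,2),m["camera_matrix"],m["dist_coeffs"])[:,0]
    T=m["cam_to_world"]; d=np.c_[p[:,0],-p[:,1],-np.ones(len(p))]@T[:3,:3].T
    return T[:3,3],d
def cast(m,px,z):
    o,d=ray(m,px); return o+d*((z-o[2])/d[:,2])[:,None]
def pose():
    o=ctrl.get_obs(); q=o["eef_rot"]; return np.array(o["eef_pos"]),R.from_quat(np.r_[q[1:],q[0]])
def go(p=None,rot=None):
    "print the shift (tool axes, /0.3) and turn (/pi) from the present pose to p, rot"
    P,r=pose(); print("tcp",P.round(4),"\n",r.as_matrix().round(3))
    if p is not None: print("shift",(r.inv().apply(np.array(p)-P)/.3).round(4))
    if rot is not None:
        print("turn",((r.inv()*rot).as_rotvec()/np.pi).round(4))
        if p is not None: print("shift after turn",(rot.inv().apply(np.array(p)-P)/.3).round(4))
def rect(mask,m,z):
    c=max(cv2.findContours(mask.astype(np.uint8),cv2.RETR_EXTERNAL,cv2.CHAIN_APPROX_NONE)[0],key=cv2.contourArea)
    w=cast(m,c[:,0].astype(float),z)
    (cx,cy),s,a=cv2.minAreaRect((w[:,:2]*1000).astype(np.float32)); return (cx,cy),s,a
E
python3 - <<'E'
from h import *
im=cv2.imread("pics/top0.png"); m=ctrl.camera_model("top")
mask=np.zeros(im.shape[:2],bool); mask[235:275,170:210]=im[235:275,170:210].max(2)<60
mask=cv2.morphologyEx(mask.astype(np.uint8),cv2.MORPH_CLOSE,np.ones((3,3)))
print("pad",rect(mask,m,.046))
for n,p,z in [("brown",(161,293),.016),("wrench",(200,175),0),("bearing",(259,175),0),("jar",(290,170),.075),("can",(298,185),.165),("box",(303,240),.115),("filter",(303,290),.094),("brake top",(402,240),.17),("brake base",(402,262),.01),("green1",(493,270),.1),("green2",(418,347),.1)]:
    print(n,cast(m,[p],z)[0].round(3))
E
```

```text
pad ((484.4659423828125, 280.38726806640625), (43.20399856567383, 58.97113037109375), 6.210646629333496)
brown [0.393 0.354 0.016]
wrench [0.706 0.272 0.   ]
bearing [0.702 0.115 0.   ]
jar [0.685 0.027 0.075]
can [0.615 0.003 0.165]
box [ 0.497 -0.005  0.115]
filter [ 0.384 -0.002  0.094]
brake top [ 0.48  -0.225  0.17 ]
brake base [ 0.458 -0.249  0.01 ]
green1 [ 0.419 -0.444  0.1  ]
green2 [ 0.249 -0.258  0.1  ]
```

```bash

python3 -m handwheel '[[0,0,0,0.0757,-0.0971,-0.1,1],[0,0,0,0.0757,-0.0971,-0.1,1],[0,0,0,0.0757,-0.0971,0,1],[0,0,0,0.0757,-0.0971,0,1],[0,0,0,0.0757,-0.0971,0,1],[0,0,0,0.0757,-0.0971,0,1],[0,0,0,0.0757,-0.0971,0,1],[0,0,0,0.0757,-0.0971,0,1]]'
python3 -m handwheel '[[0,0,0,0.0757,-0.0971,0,1],[0,0,0,0.0757,-0.0971,0,1],[0,0,0,0.0757,-0.0971,0,1],[0,0,0,0.0757,-0.0971,0,1],[0,0,0,0.0757,-0.0971,0,1],[0,0,0,0.0757,-0.0971,0,1],[0,0,0,0.0757,-0.0971,0,1],[0,0,0,0.0757,-0.0971,0,1]]'
python3 -m handwheel '[[0,0,0,0.0757,-0.0971,0,1],[0,0,0,0.0757,-0.0971,0,1],[0,0,0,0.0757,-0.0971,0,1],[0,0,0,0.0757,-0.0971,0,1],[0,0,0,0.0757,-0.0971,0,1],[0,0,0.031,0.0,0,0,1],[0,0,0.031,0,0,0,1],[0,0,0,0,0,0,1]]'
python3 - <<'E'
from h import *
go([.484,.280,.25]); print(ctrl.get_obs()["q"])
cv2.imwrite("pics/w1.png",ctrl.camera("wrist")); m=ctrl.camera_model("wrist"); print(m["cam_to_world"].round(3), m["camera_matrix"],m["dist_coeffs"])
E
```

```text
time_s: 0.9
eef_pos: [0.2755, -0.2706, 0.3019]
eef_rot: [-0.0, 0.989, 0.151, -0.0]
wrist_force: [1.3, -0.1, 0.6]
opening: 1.002
grasp_force: 0.0
time_s: 1.7
eef_pos: [0.3794, 0.006, 0.3022]
eef_rot: [0.0, 0.989, 0.151, 0.0]
wrist_force: [1.3, -1.2, 0.0]
opening: 0.998
grasp_force: 0.0
time_s: 2.5
eef_pos: [0.4439, 0.1776, 0.3017]
eef_rot: [0.0, 0.999, 0.054, -0.001]
wrist_force: [0.1, -0.4, -0.5]
opening: 1.001
grasp_force: 0.0
tcp [0.4439 0.1776 0.3017] 
 [[ 0.994  0.108 -0.001]
 [ 0.108 -0.994 -0.   ]
 [-0.001  0.    -1.   ]]
shift [ 0.1698 -0.3249  0.1721]
[ 1.31668827e-01 -8.80330055e-02  1.76653745e+00 -4.91502956e-05
  1.46438069e+00  1.59439199e+00]
[[ 0.11   0.952  0.285  0.516]
 [-0.994  0.105  0.032  0.184]
 [ 0.001 -0.286  0.958  0.433]
 [ 0.     0.     0.     1.   ]] [[413.178921     0.         320.58046911]
 [  0.         413.178921   240.85052707]
 [  0.           0.           1.        ]] [0.01338828 0.         0.         0.         0.        ]
```

View pics/w1.png

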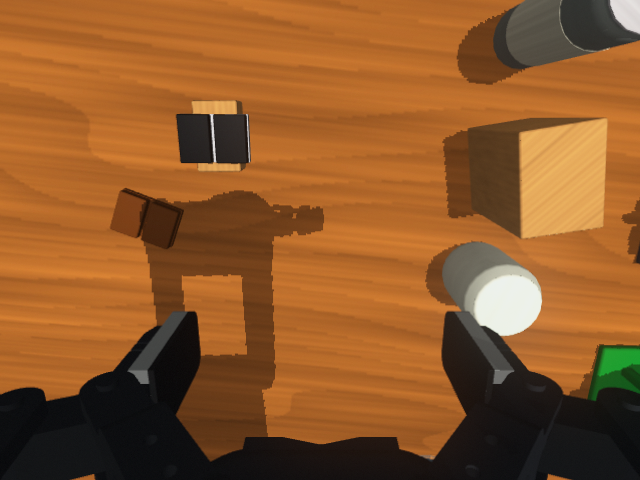

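The wrist picture shows the pad's black lining at (213,138) with its groove upright. The carton shows above and below it, and the brown look-alike is at (147,218).

```bash
python3 - <<'E'
from h import *
im=cv2.imread("pics/w1.png"); m=ctrl.camera_model("wrist")
mask=np.zeros(im.shape[:2],np.uint8); mask[100:180,165:260]=im[100:180,165:260].max(2)<70
mask=cv2.morphologyEx(mask,cv2.MORPH_CLOSE,np.ones((7,7)))
c,s,a=rect(mask,m,.046); print("pad",c,s,a)
# target: tool y along -pad y, tilted outward 50deg
a0=np.deg2rad(a if s[0]<s[1] else a-90); print(np.rad2deg(a0))
down=R.from_matrix(np.c_[[np.cos(a0),np.sin(a0),0],[np.sin(a0),-np.cos(a0),0],[0,0,-1]])
rot=down*R.from_euler("y",-50,degrees=True)
print("tool z",rot.as_matrix()[:,2])
z=rot.as_matrix()[:,2]; C=np.array([c[0]/1000,c[1]/1000,.038])
go(C-.12*z,rot)
E
```

```text
pad (486.6567687988281, 278.2843017578125) (43.19379806518555, 64.10442352294922) 5.905121803283691
5.905121803283691
tool z [-0.76197952 -0.07881177 -0.64278761]
tcp [0.444  0.1774 0.3019] 
 [[ 0.994  0.11  -0.001]
 [ 0.11  -0.994 -0.   ]
 [-0.001 -0.    -1.   ]]
shift [ 0.4853 -0.3163  0.6221]
turn [ 0.001  -0.2775  0.0022]
shift after turn [ 0.787  -0.3199  0.0305]
```

```bash
cat >> h.py <<'E'
a0=np.deg2rad(6.0)
ex=np.array([np.cos(a0),np.sin(a0),0])
down=R.from_matrix(np.c_[ex,[np.sin(a0),-np.cos(a0),0],[0,0,-1]])
C=np.array([.486,.279,.038])
def tilt(d): return down*R.from_euler("y",d,degrees=True)
E
python3 - <<'E'
from h import *
rot=tilt(50); z=rot.as_matrix()[:,2]; print("tool z",z)
go(C-.006*ex+.006*z-.12*z,rot)
E
```

```text
tool z [ 0.76184797  0.08007345 -0.64278761]
tcp [0.444  0.1774 0.3019] 
 [[ 0.994  0.11  -0.001]
 [ 0.11  -0.994 -0.   ]
 [-0.001 -0.    -1.   ]]
shift [-0.1341 -0.323   0.6355]
turn [-0.0008  0.2781  0.0017]
shift after turn [-0.5744 -0.3222  0.3038]
```

```bash

python3 -m handwheel '[[0,0.0464,0,0,0,0,1],[0,0.0464,0,0,0,0,1],[0,0.0464,0,0,0,0,1],[0,0.0464,0,0,0,0,1],[0,0.0464,0,0,0,0,1],[0,0.0464,0,0,0,0,1],[0,0,0,-0.1,-0.1,0,1],[0,0,0,-0.1,-0.1,0,1]]'
python3 -m handwheel '[[0,0,0,-0.1,-0.06,0.08,1],[0,0,0,-0.1,-0.06,0.08,1],[0,0,0,-0.1,0,0.08,1],[0,0,0,-0.074,0,0.064,1],[0,0,0,0,0,0,1],[0,0,0,0,0,0,1],[0,0,0,0,0,0,1],[0,0,0,0,0,0,1]]'
python3 - <<'E'
from h import *
rot=tilt(50); z=rot.as_matrix()[:,2]
go(C-.006*ex+.006*z,rot); print(ctrl.get_obs()["q"])
E
```

```text
time_s: 3.35
eef_pos: [0.4117, 0.2151, 0.2676]
eef_rot: [-0.02, 0.906, 0.047, 0.421]
wrist_force: [0.1, -1.2, 0.5]
opening: 1.0
grasp_force: 0.0
time_s: 4.15
eef_pos: [0.4122, 0.2319, 0.1704]
eef_rot: [-0.016, 0.906, 0.043, 0.42]
wrist_force: [-0.5, -1.0, -0.1]
opening: 1.001
grasp_force: 0.0
tcp [0.4122 0.2319 0.1704] 
 [[ 0.644  0.092  0.76 ]
 [ 0.065 -0.996  0.065]
 [ 0.763  0.008 -0.647]]
shift [-0.181  -0.1374  0.4874]
turn [ 0.0048  0.0017 -0.0008]
shift after turn [-0.1833 -0.1305  0.4884]
[ 0.43221896 -0.28295398  2.46312978 -1.13810598  0.28990858  2.91202175]
```

```bash

python3 -m handwheel '[[0,-0.0464,0,0,0,0,1],[0,-0.0464,0,0,0,0,1],[0,0,0,0,0,0,1],[0,0,0,0,0,0,1],[0,0,0,0,0,0,1],[0,0,0,0,0,0,1],[0,0,0,0,0,0,1],[0,0,0,0,0,0,1]]'
python3 - <<'E'
from h import *
print(ctrl.get_obs()["q"])
rot=tilt(34); z=rot.as_matrix()[:,2]
go(C-.006*ex+.006*z-.05*z,rot)
E
```

```text
time_s: 4.95
eef_pos: [0.4157, 0.2211, 0.1691]
eef_rot: [0.003, 0.929, 0.033, 0.368]
wrist_force: [-0.4, 1.1, 0.2]
opening: 0.998
grasp_force: 0.0
[ 0.40171976 -0.28248577  2.40047869 -0.70911775  0.39316245  2.47561456]
tcp [0.4157 0.2211 0.1691] 
 [[ 0.727  0.06   0.684]
 [ 0.064 -0.998  0.02 ]
 [ 0.684  0.03  -0.729]]
shift [-0.1074 -0.1832  0.3245]
turn [ 0.0162 -0.0508 -0.0052]
shift after turn [-0.051  -0.1674  0.3461]
```

```bash

python3 -m handwheel '[[0.008,-0.0254,-0.0026,0,0,0,1],[0.0082,-0.0254,-0.0026,0,0,0,1],[0,0,0,-0.0128,-0.042,0.0865,1],[0,0,0,-0.0128,-0.042,0.0865,1],[0,0,0,-0.0128,-0.042,0.0865,1],[0,0,0,-0.0128,-0.042,0.0865,1],[0,0,0,0,0,0,1],[0,0,0,0,0,0,1]]'
python3 - <<'E'
from h import *
print(ctrl.get_obs()["q"])
rot=tilt(34); z=rot.as_matrix()[:,2]
go(C-.006*ex+.006*z,rot)
E
```

```text
time_s: 5.75
eef_pos: [0.4589, 0.2725, 0.0742]
eef_rot: [-0.008, 0.951, 0.045, 0.306]
wrist_force: [0.5, -0.4, 0.5]
opening: 1.004
grasp_force: 0.0
[ 0.43266818  0.13308614  2.21961158 -0.81351364  0.28444143  2.638269  ]
tcp [0.4589 0.2725 0.0742] 
 [[ 0.809  0.092  0.58 ]
 [ 0.081 -0.996  0.043]
 [ 0.582  0.012 -0.813]]
shift [-0.0121 -0.0148  0.1598]
turn [ 0.0055 -0.0088 -0.0012]
shift after turn [-0.0076 -0.012   0.1603]
```

```bash

python3 -m handwheel '[[0.0055,-0.0088,-0.0012,-0.0019,-0.003,0.04,1],[0,0,0,-0.0019,-0.003,0.04,1],[0,0,0,-0.0019,-0.003,0.04,1],[0,0,0,-0.0019,-0.003,0.04,1],[0,0,0,0,0,0,1],[0,0,0,0,0,0,1],[0,0,0,0,0,0,1],[0,0,0,0,0,0,1]]'
python3 - <<'E'
from h import *
rot=tilt(34); z=rot.as_matrix()[:,2]
go(C-.006*ex+.006*z,rot)
cv2.imwrite("pics/w2.png",ctrl.camera("wrist"))
E
```

```text
time_s: 6.55
eef_pos: [0.4847, 0.279, 0.0354]
eef_rot: [-0.016, 0.954, 0.049, 0.294]
wrist_force: [-0.1, 0.5, 0.6]
opening: 1.002
grasp_force: 0.0
tcp [0.4847 0.279  0.0354] 
 [[ 0.822  0.104  0.559]
 [ 0.085 -0.995  0.06 ]
 [ 0.563 -0.002 -0.827]]
shift [-0.0082  0.0004  0.004 ]
turn [-0.0003 -0.0013 -0.0005]
shift after turn [-0.0082  0.0004  0.0041]
```

View pics/w2.png

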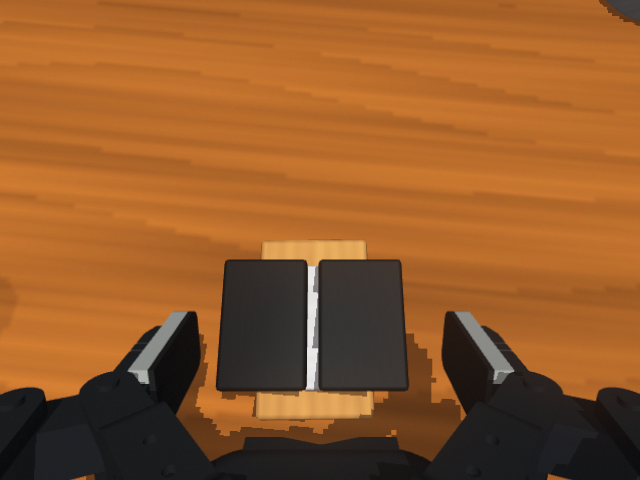

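The picture shows the lining at (312,325), midway between the open jaws at (190,340) and (452,340). I'll close on it.

```bash

python3 -m handwheel '[[0,0,0,0,0,0,0],[0,0,0,0,0,0,0],[0,0,0,0,0,0,0],[0,0,0,0,0,0,0],[0,0,0,0,0,0,0],[0,0,0,0,0,0,0],[0,0,0,0,0,0,0],[0,0,0,0,0,0,0]]'
python3 -m handwheel '[[0,0,0,-0.02,0,-0.03,0],[0,0,0,-0.02,0,-0.03,0],[0,0,0,0.05,0,-0.08,0],[0,0,0,0.05,0,-0.08,0],[0,0,0,0.05,0,-0.08,0],[0,0,0,0.05,0,-0.08,0],[0,0,0,0,0,0,0],[0,0,0,0,0,0,0]]'
python3 - <<'E'
from h import *
print(ctrl.get_obs()["q"])
go([.49,.165,.15],tilt(-56))
cv2.imwrite("pics/w3.png",ctrl.camera("wrist"))
E
```

```text
time_s: 7.4
eef_pos: [0.4847, 0.2792, 0.0349]
eef_rot: [-0.016, 0.954, 0.05, 0.294]
wrist_force: [-5.5, -0.5, 7.2]
opening: 0.737
grasp_force: 64.4
time_s: 8.2
eef_pos: [0.4596, 0.2761, 0.1555]
eef_rot: [-0.016, 0.955, 0.049, 0.293]
wrist_force: [0.1, 0.1, -1.5]
opening: 0.737
grasp_force: 67.2
[ 0.42071367 -0.06212698  2.17957674 -0.38467482  0.48158992  2.18106606]
tcp [0.4596 0.2761 0.1555] 
 [[ 0.823  0.104  0.558]
 [ 0.085 -0.995  0.059]
 [ 0.561 -0.001 -0.827]]
shift [0.0417 0.3787 0.0497]
turn [-6.000e-04 -5.009e-01 -2.000e-04]
shift after turn [ 0.0499  0.3788 -0.0413]
```

View pics/w3.png

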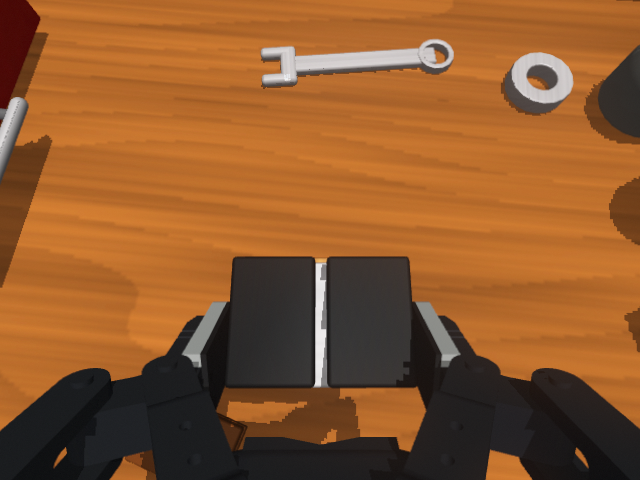

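The picture shows the pad firmly in the jaws, carton left behind. Lining corners are about (233,257), (410,257), (415,387) and (227,387). Next I'll get the pad's pose in the hand.

```bash
cat >> h.py <<'E'
def padpose(px):
    "world pose of the pad (x 44 side, y 64 side, z out of lining) from lining corners UL,UR,LR,LL"
    m=ctrl.camera_model("wrist"); h=np.array([[.022,.032,0],[.022,-.032,0],[-.022,-.032,0],[-.022,.032,0]])
    ok,rv,tv=cv2.solvePnP(h,np.array(px,float),m["camera_matrix"],m["dist_coeffs"],flags=cv2.SOLVEPNP_ITERATIVE)
    F=np.diag([1,-1,-1.]); T=m["cam_to_world"][:3,:3]@F
    Rw=T@cv2.Rodrigues(rv)[0]; c=T@tv[:,0]+m["cam_to_world"][:3,3]
    return c-.008*Rw[:,2],Rw
E
python3 - <<'E'
from h import *
c,Rw=padpose([(233,257),(410,257),(415,387),(227,387)])
P,r=pose(); print(c.round(4)); print(Rw.round(3)); print("in tool mm",(r.inv().apply(c-P)*1000).round(1)); print(R.from_matrix(r.as_matrix().T@Rw).as_matrix().round(3))
E
```

```text
[0.463  0.2746 0.1493]
[[ 0.988 -0.102 -0.113]
 [ 0.101  0.995 -0.014]
 [ 0.113  0.003  0.994]]
in tool mm [0.4 1.5 6.3]
[[ 0.887  0.002  0.462]
 [ 0.001 -1.     0.002]
 [ 0.462 -0.001 -0.887]]
```

```bash

python3 -m handwheel '[[0,-0.0345,0,0,0.025,0,0],[0,-0.0345,0,0,0.025,0,0],[0,-0.0345,0,0,0.025,0,0],[0,-0.0345,0,0,0.025,0,0],[0,-0.0345,0,0,0.025,0,0],[0,-0.0345,0,0,0.025,0,0],[0,-0.0345,0,0,0.025,0,0],[0,-0.0345,0,0,0.025,0,0]]'
python3 -m handwheel '[[0,-0.0345,0,0,0.025,0,0],[0,-0.0345,0,0,0.025,0,0],[0,-0.0345,0,0,0.025,0,0],[0,-0.0345,0,0,0.025,0,0],[0,-0.0345,0,0,0.025,0,0],[0,-0.0345,0,0,0.025,0,0],[0,-0.0345,0,0,0.025,0,0],[0,0,0,0,0,0,0]]'
python3 - <<'E'
from h import *
o=ctrl.get_obs(); print(o["q"],o["opening"],o["grasp_force"])
go([.49,.165,.15],tilt(-59))
P,r=pose(); t=r.as_matrix()@np.array([.0004,.0015,.0063]); print("pad est",P+t, "expected PnP pad z axis",r.as_matrix()@[.462,.002,-.887],"nominal",r.as_matrix()@[.56,0,-.827])
cv2.imwrite("pics/side4.png",cv2.resize(ctrl.camera("side")[230:460,130:430],None,fx=2.6,fy=2.6)); cv2.imwrite("pics/w4.png",ctrl.camera("wrist"))
E
```

```text
time_s: 9.05
eef_pos: [0.4658, 0.2157, 0.1535]
eef_rot: [0.007, 0.989, 0.051, -0.139]
wrist_force: [1.7, -0.1, -2.9]
opening: 0.738
grasp_force: 67.0
time_s: 9.85
eef_pos: [0.4703, 0.1629, 0.1495]
eef_rot: [0.026, 0.866, 0.044, -0.497]
wrist_force: [-1.4, 0.3, -1.5]
opening: 0.735
grasp_force: 67.1
[ 0.09721548  0.83441441  1.19043355 -0.00524583  2.15754855  1.56567074] 0.7347422412085863 67.1087908744812
tcp [0.4703 0.1629 0.1495] 
 [[ 0.503  0.102 -0.858]
 [ 0.051 -0.995 -0.088]
 [-0.863  0.    -0.506]]
shift [ 0.0321 -0.0004 -0.0578]
turn [-0.0007  0.0035 -0.0005]
shift after turn [ 0.0328 -0.0002 -0.0574]
pad est [0.46523288 0.16084444 0.14602036] expected PnP pad z axis [0.99386708 0.09983953 0.04977237] nominal [ 0.99144986  0.10156862 -0.06511526]
```

View pics/side4.png

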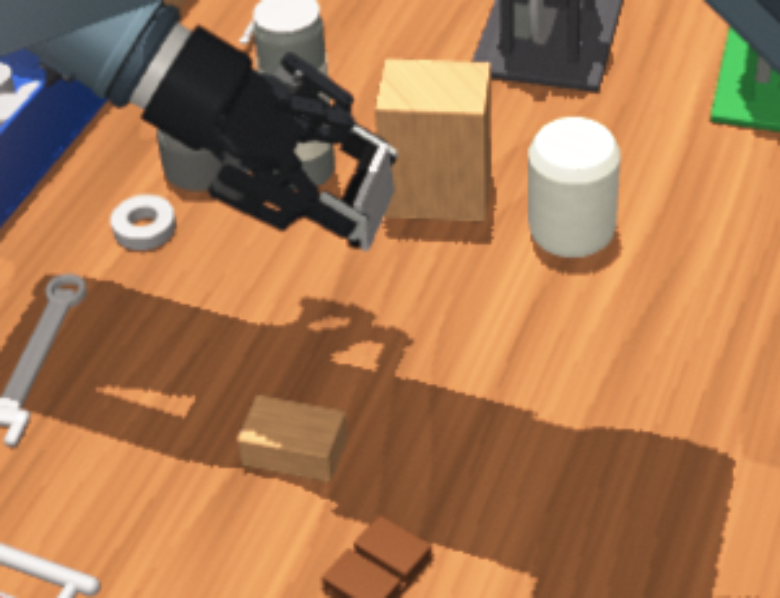

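```bash

python3 -m handwheel '[[0,0,0,0.0791,0,0.0464,0],[0,0,0,0.0791,0,0.0464,0],[0,0,0,0.0791,0,0.0464,0],[0,0,0,0.0791,0,0.0464,0],[0,0,0,0.0115,0,0.0068,0],[0,0,0,0.0058,0,0.0034,0],[0,0,0,0,0,0,0],[0,0,0,0,0,0,0]]'
python3 -m handwheel '[[0,0,0,0.0058,0,0.0034,0],[0,0,0,0,0,0,0],[0,0,0,0.0058,0,0.0034,0],[0,0,0,0,0,0,0],[0,0,0,0.0029,0,0.0017,0],[0,0,0,0,0,0,0],[0,0,0,0,0,0,0],[0,0,0,0,0,0,0]]'
```

```text
time_s: 10.75
eef_pos: [0.4743, 0.1648, 0.041]
eef_rot: [0.025, 0.87, 0.046, -0.49]
wrist_force: [0.6, -0.5, -0.9]
opening: 0.734
grasp_force: 67.2
time_s: 11.55
eef_pos: [0.4733, 0.1646, 0.0343]
eef_rot: [0.025, 0.869, 0.045, -0.492]
wrist_force: [0.3, -0.3, -2.3]
opening: 0.737
grasp_force: 67.2
```

```bash

python3 -m handwheel '[[0,0,0,0.0058,0,0.0034,0],[0,0,0,0,0,0,0],[0,0,0,0.0058,0,0.0034,0],[0,0,0,0,0,0,0],[0,0,0,0.0029,0,0.0017,0],[0,0,0,0,0,0,0],[0,0,0,0,0,0,0],[0,0,0,0,0,0,0]]'
python3 -m handwheel '[[0,0,0,0.0029,0,0.0017,0],[0,0,0,0,0,0,0],[0,0,0,0.0029,0,0.0017,0],[0,0,0,0,0,0,0],[0,0,0,0.0029,0,0.0017,0],[0,0,0,0,0,0,0],[0,0,0,0,0,0,0],[0,0,0,0,0,0,0]]'
```

```text
time_s: 12.35
eef_pos: [0.4734, 0.1646, 0.0293]
eef_rot: [0.025, 0.869, 0.045, -0.492]
wrist_force: [-0.5, -0.6, -0.9]
opening: 0.737
grasp_force: 67.2
time_s: 13.15
eef_pos: [0.4734, 0.1646, 0.0263]
eef_rot: [0.025, 0.869, 0.045, -0.492]
wrist_force: [0.3, 0.0, -1.9]
opening: 0.735
grasp_force: 67.2
```

```bash

python3 -m handwheel '[[0,0,0,0.0029,0,0.0017,0],[0,0,0,0,0,0,0],[0,0,0,0,0,0,0],[0,0,0,0,0,0,0],[0,0,0,0,0,0,0],[0,0,0,0,0,0,0],[0,0,0,0,0,0,0],[0,0,0,0,0,0,0]]'
python3 -m handwheel '[[0,0,0,0.0029,0,0.0017,0],[0,0,0,0,0,0,0],[0,0,0,0,0,0,0],[0,0,0,0,0,0,0],[0,0,0,0,0,0,0],[0,0,0,0,0,0,0],[0,0,0,0,0,0,0],[0,0,0,0,0,0,0]]'
python3 -c "
from h import *
cv2.imwrite('pics/w5.png',ctrl.camera('wrist'))
cv2.imwrite('pics/side5.png',cv2.resize(ctrl.camera('side')[290:410,210:340],None,fx=4,fy=4))
cv2.imwrite('pics/v5.png',np.hstack([cv2.resize(cv2.imread('pics/w5.png'),(533,400)),cv2.resize(cv2.imread('pics/side5.png'),(267,246))[:, :] if 0 else cv2.resize(cv2.imread('pics/side5.png'),(267,400))]))"
```

```text
time_s: 13.95
eef_pos: [0.4734, 0.1646, 0.0259]
eef_rot: [0.025, 0.869, 0.045, -0.492]
wrist_force: [0.1, 0.5, 5.7]
opening: 0.733
grasp_force: 67.5
time_s: 14.75
eef_pos: [0.4735, 0.1646, 0.0259]
eef_rot: [0.025, 0.869, 0.045, -0.492]
wrist_force: [-1.0, -0.5, 10.4]
opening: 0.735
grasp_force: 67.9
```

View pics/v5.png

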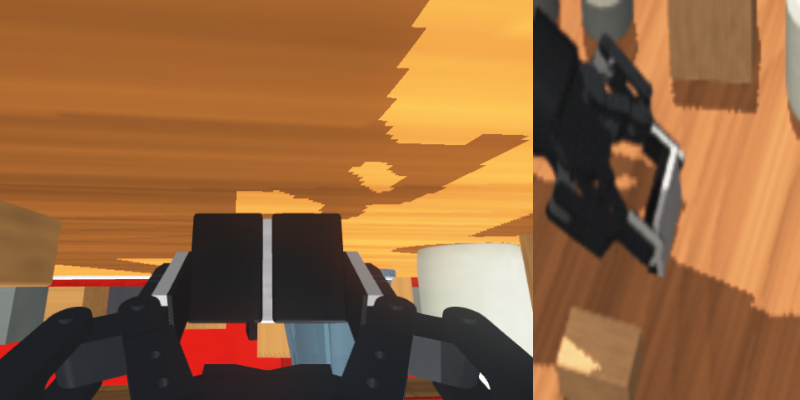

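Contact: 10 N upward, with the pad's edge on the bench and the lining (267,265 in the composite) standing between the jaws. I'll release it and back out.

```bash

python3 -m handwheel '[[0,0,0,-0.0029,0,-0.0017,0],[0,0,0,0,0,0,0.8],[0,0,0,0,0,0,0.85],[0,0,0,0,0,0,0.9],[0,0,0,0,0,0,1],[0,0,0,0,0,0,1],[0,0,0,0,0,0,1],[0,0,0,0,0,0,1]]'
python3 -m handwheel '[[0,0,0,0,0,0,1],[0,0,0,0,0,0,1],[0,0,0,0,0,0,1],[0,0,0,0,0,0,1],[0,0,0,0,0,-0.03,1],[0,0,0,0,0,-0.06,1],[0,0,0,0,0,-0.1,1],[0,0,0,0,0,-0.1,1]]'
python3 -m handwheel '[[0,0,0,0,0,-0.1,1],[0,0.046,0,-0.05,0,-0.1,1],[0,0.046,0,-0.05,0,-0.1,1],[0,0.046,0,-0.05,0,-0.1,1],[0,0.046,0,0,0,0,1],[0,0.046,0,0,0,0,1],[0,0.046,0,0,0,0,1],[0,0.046,0,0,0,0,1]]'
python3 - <<'E'
from h import *
go([.46,.165,.2],down); print(ctrl.get_obs()["q"])
cv2.imwrite("pics/w6.png",ctrl.camera("wrist"))
E
```

```text
time_s: 15.65
eef_pos: [0.4734, 0.1646, 0.0252]
eef_rot: [0.025, 0.869, 0.045, -0.492]
wrist_force: [-0.4, 0.2, 0.1]
opening: 0.999
grasp_force: 0.0
time_s: 16.45
eef_pos: [0.5485, 0.1724, 0.071]
eef_rot: [0.025, 0.869, 0.045, -0.492]
wrist_force: [0.6, 0.6, 0.1]
opening: 1.0
grasp_force: 0.0
time_s: 17.25
eef_pos: [0.615, 0.179, 0.1789]
eef_rot: [-0.0, 0.999, 0.052, -0.005]
wrist_force: [-0.0, 0.3, -0.7]
opening: 1.0
grasp_force: 0.0
tcp [0.615  0.179  0.1789] 
 [[ 0.995  0.103 -0.01 ]
 [ 0.103 -0.995  0.   ]
 [-0.009 -0.001 -1.   ]]
shift [-0.5193 -0.007  -0.0654]
turn [-0.0004  0.003  -0.0003]
shift after turn [-0.5186 -0.0074 -0.0703]
[9.77408068e-02 3.87235179e-01 1.48065476e+00 1.29560171e-03
 1.28313452e+00 1.56450417e+00]
```

View pics/w6.png

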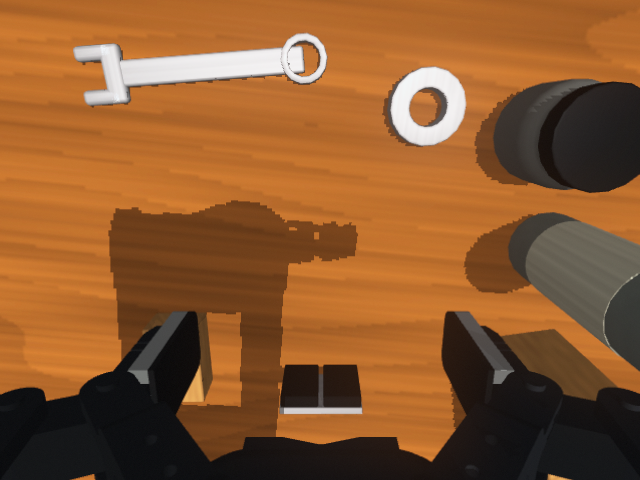

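The picture shows the pad standing at (320,388), free of the jaws: lining face towards the camera, with the steel strip of its top edge at rows 408-413. That edge gives its position.

```bash
python3 - <<'E'
from h import *
im=cv2.imread("pics/w6.png"); m=ctrl.camera_model("wrist")
mask=np.zeros(im.shape[:2],np.uint8); s=(slice(395,425),slice(270,375)); mask[s]=im[s].min(2)>130
n,l,st,ce=cv2.connectedComponentsWithStats(mask); i=1+st[1:,4].argmax(); print(st[i])
c,sz,a=rect(l==i,m,.044); print("steel strip",c,sz,a)
dk=np.zeros(im.shape[:2],np.uint8); dk[s[0].start-40:425,270:375]=im[s[0].start-40:425,270:375].max(2)<60
ys,xs=np.where(dk); b=(xs>295)&(xs<345); print("dark rows",ys[b].min(),ys[b].max()); print("foot of lining",cast(m,[(320,ys[b].min())],0)[0], "if flat 16mm:",cast(m,[(320,ys[b].min())],.016)[0])
a=a if abs(a)<45 else a-90
print("yaw",a)
u=np.array([np.cos(np.deg2rad(a)),np.sin(np.deg2rad(a))]); pc=np.array(c)/1000+u*.005; print("pad centre",pc)
go([pc[0],pc[1],.15],R.from_euler("z",90-6+a,degrees=True)*down)
E
```

```text
[284 408  78   6 468]
steel strip (468.7164001464844, 161.9611053466797) (4.545138835906982, 58.59109878540039) 6.052049160003662
dark rows 365 406
foot of lining [0.47868305 0.16500589 0.        ] if flat 16mm: [0.48935428 0.16609317 0.016     ]
yaw 6.052049160003662
pad centre [0.47368853 0.16248826]
tcp [0.61   0.1795 0.1763] 
 [[ 0.994  0.105 -0.01 ]
 [ 0.105 -0.994  0.   ]
 [-0.009 -0.001 -1.   ]]
shift [-0.457   0.0088  0.0921]
turn [-0.0027  0.002  -0.5002]
shift after turn [-0.0084 -0.4579  0.0878]
```

```bash

python3 -m handwheel '[[0,0,0,-0.09,0,0,1],[0,0,0,-0.09,0,0,1],[0,0,0,-0.09,0,0,1],[0,0,0,-0.09,0,0,0.6],[0,0,0,-0.09,0,0,0.6],[0,0,-0.045,0,0,0,0.6],[0,0,-0.045,0,0,0,0.6],[0,0,-0.045,0,0,0,0.6]]'
python3 -m handwheel '[[0,0,-0.045,0,0,0,0.6],[0,0,-0.045,0,0,0,0.6],[0,0,-0.045,0,0,0,0.6],[0,0,-0.045,0,0,0,0.6],[0,0,-0.045,0,0,0,0.6],[0,0,-0.045,0,0,0,0.6],[0,0,-0.045,0,0,0,0.6],[0,0,-0.045,0,0,0,0.6]]'
python3 - <<'E'
from h import *
go([.472,.163,.028],R.from_euler("z",90,degrees=True)*down); print(ctrl.get_obs()["q"])
cv2.imwrite("pics/w7.png",ctrl.camera("wrist"))
E
```

```text
time_s: 18.1
eef_pos: [0.4802, 0.1651, 0.1802]
eef_rot: [-0.002, 0.965, 0.264, -0.01]
wrist_force: [-0.3, -0.6, 0.2]
opening: 0.605
grasp_force: 0.0
time_s: 18.9
eef_pos: [0.4803, 0.165, 0.18]
eef_rot: [-0.007, 0.673, 0.739, -0.007]
wrist_force: [-0.3, 0.1, -0.7]
opening: 0.601
grasp_force: 0.0
tcp [0.4803 0.165  0.18  ] 
 [[-0.094  0.995 -0.021]
 [ 0.996  0.094 -0.001]
 [ 0.001 -0.021 -1.   ]]
shift [-0.0047 -0.0179  0.5072]
turn [-0.0066 -0.0004 -0.0035]
shift after turn [-0.0038 -0.0284  0.5067]
[9.61051957e-02 1.11565977e-01 1.81872585e+00 1.26626955e-03
 1.23194697e+00 1.95911861e-03]
```

View pics/w7.png

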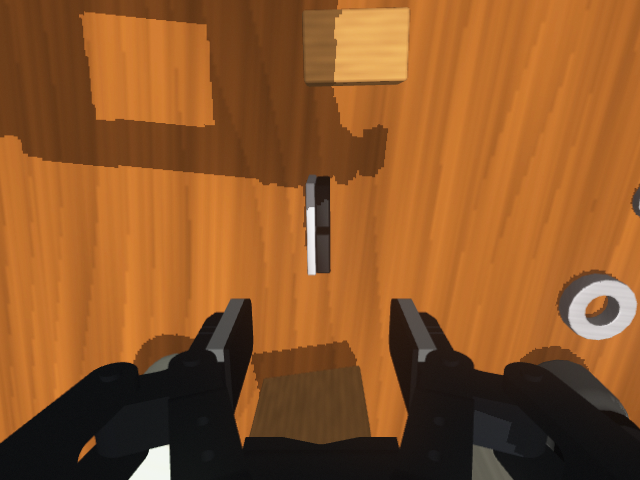

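The picture shows the standing pad from above at (318,240): steel on the left (robot side), lining on the right. Its top edge runs from about row 207 to 273, and its +y end face is above that.

```bash
python3 - <<'E'
from h import *
m=ctrl.camera_model("wrist"); w=cast(m,[(307.5,207),(330,207),(330,273),(308,273)],.044); print(w.round(4)); c=w.mean(0)
e=(w[0]+w[1]-w[2]-w[3])[:2]; print("centre",c,"yaw",np.rad2deg(np.arctan2(e[1],e[0]))-90, np.linalg.norm(e)/2)
go([c[0],c[1],.028],R.from_euler("z",90,degrees=True)*down)
E
```

```text
[[0.467  0.1789 0.044 ]
 [0.4817 0.1805 0.044 ]
 [0.4867 0.1344 0.044 ]
 [0.4716 0.1327 0.044 ]]
centre [0.4767597  0.15662857 0.044     ] yaw 5.903601514692383 0.04639978306500218
tcp [0.4804 0.1651 0.18  ] 
 [[-0.101  0.995 -0.02 ]
 [ 0.995  0.101 -0.001]
 [ 0.001 -0.02  -1.   ]]
shift [-0.0274 -0.0045  0.5068]
turn [-0.0065 -0.0004 -0.0013]
shift after turn [-0.0267 -0.0149  0.5067]
```

```bash

python3 -m handwheel '[[-0.0065,0,-0.0013,0,-0.021,0,0.6],[0,0,0,0,0,0.1,0.6],[0,0,0,0,0,0.1,0.6],[0,0,0,0,0,0.1,0.6],[0,0,0,0,0,0.08,0.6],[0,0,0,0,0,0.04,0.6],[0,0,0,0,0,0,0.6],[0,0,0,0,0,0,0.6]]'
python3 - <<'E'
from h import *
go([.475,.165,.028],R.from_euler("z",90,degrees=True)*down); print(ctrl.get_obs()["wrist_force"])
E
```

```text
time_s: 19.75
eef_pos: [0.4742, 0.1647, 0.0541]
eef_rot: [0.001, 0.674, 0.739, 0.001]
wrist_force: [0.2, 0.4, -0.6]
opening: 0.598
grasp_force: 0.0
tcp [0.4742 0.1647 0.0541] 
 [[-0.091  0.996  0.003]
 [ 0.996  0.091  0.001]
 [ 0.001  0.003 -1.   ]]
shift [0.0005 0.0024 0.0871]
turn [ 0.001  -0.0003 -0.0044]
shift after turn [0.0006 0.0027 0.0871]
[ 0.23387203  0.44785552 -0.62846683]
```

```bash

python3 -m handwheel '[[0.001,0,-0.004,0,0,0.03,0.6],[0,0,0,0,0,0.03,0.6],[0,0,0,0,0,0.027,0.6],[0,0,0,0,0,0,0.6],[0,0,0,0,0,0,0],[0,0,0,0,0,0,0],[0,0,0,0,0,0,0],[0,0,0,0,0,0,0]]'
python3 -m handwheel '[[0,0,0,0,0,0,0],[0,0,0,0,0,0,0],[0,0,0,0,0,0,0],[0,0,0,0,0,-0.02,0],[0,0,0,0,0,-0.05,0],[0,0,0,0,0,-0.1,0],[0,0,0,0,0,-0.1,0],[0,0,0,0,0,-0.1,0]]'
python3 -m handwheel '[[0,0,0,0,0,-0.15,0],[0,0,0,0,0,-0.15,0],[0,0,0,0,0,-0.15,0],[0,0,0,0,0,-0.15,0],[0,0,0,0,0,-0.1,0],[0,0,0,0,0,0,0],[0,0,0,0,0,0,0],[0,0,0,0,0,0,0]]'
python3 - <<'E'
from h import *
go([.42,-.05,.36]); print(ctrl.get_obs()["q"])
cv2.imwrite("pics/top8.png",ctrl.camera("top"))
E
```

```text
time_s: 20.55
eef_pos: [0.4741, 0.1647, 0.0276]
eef_rot: [-0.0, 0.669, 0.743, 0.0]
wrist_force: [-0.1, 0.5, 0.7]
opening: 0.173
grasp_force: 58.8
time_s: 21.35
eef_pos: [0.4726, 0.1645, 0.1388]
eef_rot: [-0.001, 0.669, 0.743, -0.001]
wrist_force: [1.1, 0.6, -2.1]
opening: 0.176
grasp_force: 58.6
time_s: 22.15
eef_pos: [0.4728, 0.1642, 0.346]
eef_rot: [-0.002, 0.669, 0.743, -0.001]
wrist_force: [0.1, -0.3, -1.7]
opening: 0.174
grasp_force: 58.7
tcp [0.4728 0.1642 0.346 ] 
 [[-0.105  0.995 -0.005]
 [ 0.995  0.105  0.001]
 [ 0.001 -0.005 -1.   ]]
shift [-0.6918 -0.2498 -0.0462]
[ 9.61016696e-02 -5.61993217e-02  1.64940567e+00  1.04917275e-03
  1.55321723e+00 -8.64054288e-03]
```

```bash

python3 -m handwheel '[[0,0,0,-0.1,-0.0137,0,0],[0,0,0,-0.1,-0.0137,0,0],[0,0,0,-0.1,-0.0137,0,0],[0,0,0,-0.1,-0.0137,0,0],[0,0,0,-0.1,-0.0137,0,0],[0,0,0,-0.1,-0.0137,0,0],[0,0,0,-0.1,-0.0137,0,0],[0,0,0,-0.1,-0.0137,0,0]]'
python3 -m handwheel '[[0,0,0,-0.1,-0.0137,0,0],[0,0,0,-0.1,-0.0137,0,0],[0,0,0,-0.1,-0.0137,0,0],[0,0,0,-0.1,-0.0137,0,0],[0,0,0,-0.1,-0.0137,0,0],[0,0,0,-0.1,-0.0137,0,0],[0,0,0,0,0,0,0],[0,0,0,0,0,0,0]]'
python3 - <<'E'
from h import *
go([.46,-.26,.36]); o=ctrl.get_obs(); print(o["q"],o["grasp_force"])
w=ctrl.camera("wrist"); cv2.imwrite("pics/w9.png",w)
t=cv2.imread("pics/top8.png")[215:295,355:445]
np.set_printoptions(linewidth=250)
g=cv2.cvtColor(w,cv2.COLOR_BGR2HSV); gr=cv2.inRange(g,(45,100,30),(80,255,255)); print("green px",cv2.countNonZero(gr))
dk=(w.max(2)<75).astype(np.uint8)
n,l,st,ce=cv2.connectedComponentsWithStats(dk); print(st[st[:,4]>800])
E
```

```text
time_s: 23.0
eef_pos: [0.4654, -0.0787, 0.3461]
eef_rot: [-0.002, 0.669, 0.743, -0.0]
wrist_force: [0.7, -0.2, -2.3]
opening: 0.175
grasp_force: 58.8
time_s: 23.8
eef_pos: [0.4599, -0.2593, 0.3459]
eef_rot: [-0.003, 0.67, 0.743, 0.0]
wrist_force: [-0.3, 0.3, -1.2]
opening: 0.174
grasp_force: 58.8
tcp [ 0.4599 -0.2593  0.3459] 
 [[-0.103  0.995 -0.004]
 [ 0.995  0.103  0.004]
 [ 0.004 -0.003 -1.   ]]
shift [-0.0022 -0.0001 -0.0471]
[-7.38604872e-01  8.96201276e-03  1.58580055e+00  3.80932519e-04
  1.55199028e+00 -8.41870790e-01] 58.76893937587738
green px 18606
[[     0      0    640    480 229983]
 [    12     71    154    173   7631]
 [   275    101     55     89   2873]
 [     0    101    640    379  66339]]
```

```bash
python3 - <<'E'
import cv2
w=cv2.resize(cv2.imread("pics/w9.png"),(800,600),interpolation=cv2.INTER_CUBIC)
for i in range(0,640,50):
    cv2.putText(w,str(i),(int(i*1.25),10),0,.35,(255,255,0),1); cv2.line(w,(int(i*1.25),12),(int(i*1.25),18),(255,255,0),1)
    if i<480: cv2.putText(w,str(i),(0,int(i*1.25)),0,.35,(255,255,0),1); cv2.line(w,(24,int(i*1.25)),(30,int(i*1.25)),(255,255,0),1)
cv2.imwrite("pics/w9b.png",w)
E
```

```text
(no output)
```

View pics/w9b.png

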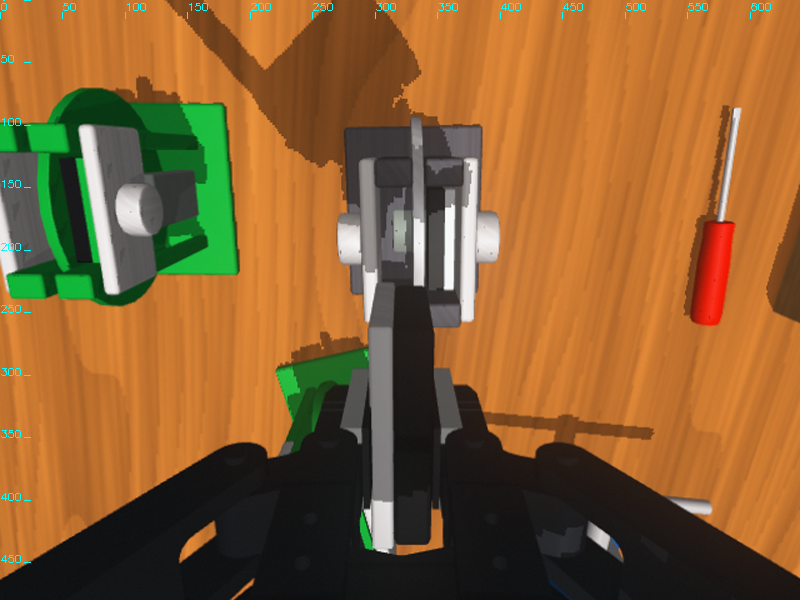

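The picture (800x600 scale) shows the held pad, steel left and lining right, between the jaws. The dark stand lies beyond it:
- **Disc:** upright bar at x 412-425.
- **Fitted pad:** steel at 444-455.
- **Caliper walls:** 362-378 and 465-478.
- **Post inner edges:** about rows 186 and 290.
- **Empty slot:** about (395,238).

Next I'll get sub-pixel edges from the image rows.

```bash
python3 - <<'E'
from h import *
np.set_printoptions(linewidth=260)
g=cv2.cvtColor(cv2.imread("pics/w9.png"),cv2.COLOR_BGR2GRAY)
for r in (100,112,135,145,165,185,205,220): print(r,g[r,284:388:2])
print("cols down 118..268")
for c in (310,320,350,360,368): print(c,g[118:150:1,c],"|",g[215:268,c])
E
```

```text
100 [ 79  79  82  78  79  79  79  78  77  76  77  77  75  78  77  79  77  76  77  82  84  85  69 125 123 122 120  72  73  72  70  69  70  71  80  70  70  69  70  64  61  63  62  70  69  70  70  65  65  65 111 145]
112 [ 56  56  55  59  57  57  55  56  57  55  57  56  56  56  57  58  59  57  57  57  56  58  66 149 153 155 154  73  60  58  59  61  61  60  60  59  61 105 104 103 105 106 107 110 109 106 104 109 104 106  90 135]
135 [ 58  58 127 147 147 146 146 124  48  55  57  55  56  56  57  57  59  56  58  59  61  60  54  95 125 122 120 113  40  54  59 105 104 104 101  61  61  61  60  61  64  64  64  52 140 153 239 236 222 129  81 141]
145 [ 59  57 125 144 146 146 149 129  49  55  55  55  55  55  56  55  54  55  54  56  56  55  53  82 129 127 128 128  42  55  57  58  57  58  58  59  58  58  58  60  61  58  58  62 142 153 148 236 217 117  85 143]
165 [103  90 102 136 148 146 147 137 100  83  60  56  58 103 108 105 107 107 107 108  60  60  61  96 154 157 157 149  52  34  40  40  42  41  42  41 136 143 141 247 108  81  83 176 156 236 236 236 209 100 112 143]
185 [219 215 123 129 147 148 1
[... 1563 characters left out ...]

360 [100  98  99  69  60  60  60  46  53  74  94 106 107 104 103 104  72  60  60  59  61  61  62  60  59  59  59  58  58  53  50  76] | [247 248 248 247 248 247 247 247 248 247 247 247 247 247 247 247 203  97  56  50  50  49  50  49  50  49  49  53  70  90 108 113 112 109 107 105 104 101 102 102 103 103 103 102  99  94  87 112 122 122 121 123 124]
368 [106 107 107 108 107 107 105  96  70  77  94 102 104 104  74  64  64  64  62  62  62  62  63  62  60  59  59  58  58  55  60  77] | [133 133 134 135 137 137 140 140 142 142 143 145 146 148 149 151 155 157 159 158 160 161 161 163 165 165 164 167 127 108  98  89  88  85  84  82  81 101 111 110 104  86  86  89 103 127 136 139 140 141 141 141 142]
```

```bash
python3 - <<'E'
from h import *
m=ctrl.camera_model("wrist"); C=m["cam_to_world"][:3,3]; print("cam",C)
print("posts outer/inner +y, inner/outer -y",cast(m,[(325,126.5),(325,149),(350,243.5),(350,261.5)],.175).round(4))
print("disc",cast(m,[(331,185),(339.6,185),(331,205),(339.6,205),(330.5,165),(339.5,165)],.165).round(4))
print("walls at .165: left inner, right inner", cast(m,[(300.5,145),(371,145),(301,175),(369.5,185),(301.5,205),(369,205)],.165).round(4))
print("base plate far edge",cast(m,[(276,102),(385,101)],.01).round(4))
E
```

```text
cam [ 0.45248195 -0.18798829  0.47746113]
posts outer/inner +y, inner/outer -y [[ 0.4554 -0.1929  0.175 ]
 [ 0.4571 -0.2083  0.175 ]
 [ 0.4837 -0.2766  0.175 ]
 [ 0.4855 -0.291   0.175 ]]
disc [[ 0.4646 -0.235   0.165 ]
 [ 0.4711 -0.2344  0.165 ]
 [ 0.4663 -0.2503  0.165 ]
 [ 0.4729 -0.2497  0.165 ]
 [ 0.4626 -0.2202  0.165 ]
 [ 0.4693 -0.2195  0.165 ]]
walls at .165: left inner, right inner [[ 0.4389 -0.208   0.165 ]
 [ 0.4906 -0.2026  0.165 ]
 [ 0.4413 -0.2299  0.165 ]
 [ 0.4936 -0.232   0.165 ]
 [ 0.4438 -0.2527  0.165 ]
 [ 0.4954 -0.2473  0.165 ]]
base plate far edge [[ 0.4021 -0.176   0.01  ]
 [ 0.5181 -0.1628  0.01  ]]
```

```bash
python3 - <<'E'
from h import *
g=cv2.cvtColor(cv2.imread("pics/w9.png"),cv2.COLOR_BGR2GRAY)
for r in (235,245,255): print(r,g[r,288:356])
m=ctrl.camera_model("wrist"); P,r=pose()
a=cast(m,[(303,226.5),(330,228.5)],P[2]-.028); print("bottom +y edge in tool mm",(r.inv().apply(a-P)*1000).round(1))
y=np.deg2rad(6.5); rot=R.from_matrix(np.c_[[-np.sin(y),np.cos(y),0],[np.cos(y),np.sin(y),0],[0,0,-1]])
go([.4544,-.2442,.26],rot)
E
```

```text
235 [101  99  99 186 208 228 234 237 238 239 241 151  87  85  85  87  87  87
  87  87  87  88  87  87  88  88  87  64  36  32  34  34  33  32  32  33
  32  33  33  34  35  34  33  34  36  36  35  34  37  35  35  36  35  39
  46  47  47  47  48  47  47  47  48  47  49  49  49  50]
245 [135 134 118 159 198 221 235 236 238 189  93  86  89  89  87  87  87  87
  87  87  87  88  88  90  90  89  84  43  31  32  32  33  31  31  31  30
  33  31  32  33  33  33  33  34  33  33  33  33  32  33  34  34  34  34
  34  58  97  99  98  98  98  99 102 102 103 102 101  91]
255 [135 133 133 115 188 214 232 207  96  82  86  86  85  85  84  85  87  85
  85  85  86  86  87  87  86  85  77  34  29  30  30  31  30  30  29  30
  30  31  30  30  31  31  30  30  33  31  32  31  32  32  32  32  32  33
  33  33  33  63  98 100 103 102 103 101  99  98  98 100]
bottom +y edge in tool mm [[30.  -7.5 28.1]
 [29.2  3.2 28.1]]
tcp [ 0.4601 -0.2587  0.3463] 
 [[-0.104  0.995 -0.003]
 [ 0.995  0.104  0.003]
 [ 0.004 -0.003 -1.   ]]
shift [ 0.049  -0.0132  0.2877]
turn [-0.0008 -0.0012 -0.0029]
shift after turn [ 0.0501 -0.0135  0.2875]
```

```bash

python3 -m handwheel '[[-0.0008,-0.0012,-0.0029,0.0267,-0.0067,0,0],[0,0,0,0.0267,-0.0067,0,0],[0,0,0,0,0,0.072,0],[0,0,0,0,0,0.072,0],[0,0,0,0,0,0.072,0],[0,0,0,0,0,0.072,0],[0,0,0,0,0,0,0],[0,0,0,0,0,0,0]]'
python3 - <<'E'
from h import *
y=np.deg2rad(6.5); rot=R.from_matrix(np.c_[[-np.sin(y),np.cos(y),0],[np.cos(y),np.sin(y),0],[0,0,-1]])
go([.4543,-.2432,.2133],rot)
E
```

```text
time_s: 24.65
eef_pos: [0.4551, -0.2432, 0.2619]
eef_rot: [0.002, 0.665, 0.747, -0.0]
wrist_force: [0.0, -0.7, -1.8]
opening: 0.175
grasp_force: 58.6
tcp [ 0.4551 -0.2432  0.2619] 
 [[-0.115  0.993  0.002]
 [ 0.993  0.115 -0.002]
 [-0.003  0.002 -1.   ]]
shift [ 0.0006 -0.0028  0.1621]
turn [0.0005 0.0008 0.0005]
shift after turn [ 0.0002 -0.0025  0.1621]
```

```bash

python3 -m handwheel '[[0.0005,0.0008,0.0005,0.0003,-0.0025,0.03,0],[0,0,0,0,0,0.04,0],[0,0,0,0,0,0.04,0],[0,0,0,0,0,0.03,0],[0,0,0,0,0,0.022,0],[0,0,0,0,0,0,0],[0,0,0,0,0,0,0],[0,0,0,0,0,0,0]]'
python3 - <<'E'
from h import *
y=np.deg2rad(6.5); rot=R.from_matrix(np.c_[[-np.sin(y),np.cos(y),0],[np.cos(y),np.sin(y),0],[0,0,-1]])
go([.4543,-.2432,.2133],rot)
g=cv2.cvtColor(ctrl.camera("wrist"),cv2.COLOR_BGR2GRAY); cv2.imwrite("pics/w10.png",g)
np.set_printoptions(linewidth=250)
for r in (120,150,180,200,215,225,240): print(r,g[r,260:400:2])
print(g[20:300:3,310]); print(g[20:300:3,360])
E
```

```text
time_s: 25.45
eef_pos: [0.4546, -0.2444, 0.2133]
eef_rot: [0.001, 0.666, 0.746, -0.0]
wrist_force: [-0.2, -0.0, -1.5]
opening: 0.171
grasp_force: 58.6
tcp [ 0.4546 -0.2444  0.2133] 
 [[-0.112  0.994  0.001]
 [ 0.994  0.112 -0.001]
 [-0.001  0.001 -1.   ]]
shift [ 0.004  -0.0005 -0.0002]
turn [ 0.0002  0.0003 -0.0004]
shift after turn [ 0.004  -0.0005 -0.0002]
120 [ 73  42  52  55  53  54  55  55  54  56  54  55  57  55  55  55  54  53  55  54  55  55  55  55  56  54  55  55  56  57  56  56  58  56  54  54  58  58  66  68  77 105 103 105 109 108 106  60  58  58  59  59  59  59  58  58  59 105 106 105 105 103
 107 104 107 109 108 111 110 108]
150 [ 77  82  46  56  56  55  57  57  56  56  55  57  58  56  55  55  48  37  37  37  37  38  36  51  56  53  55  54  56  56  57  55  55  55  53  53  57  62  66  66  67  93 120 119 118 115 113 112  65  57  57  53  53  55  53  44  38  39  41  41  41  42
  44  70 105 106 108 107 108 102]
180 [ 83  85  61  50  58  56  97 129 142 151 148 146 146 148 141 130  93  45  51  55  54  53  53  53  52  52  53  54  55  56  54  54  54  54  56  58  57  58  58  57
[... 1328 characters left out ...]
 79  80  80  78  79  78  78  78  77  78  78  77  77  78  78  78  77  56  52  55  54  53  55  54  54  53  54  53  54  55  37  36  37  36  37  37  37  52  53  53  51  52  53  52  54  54  53  53
  48  51  54  54  55  56  54  88  85  87  86  87  89  88  89  89  88  86  89 132 139 137 137 137 136 137 137 137 137 137 136 137]
[147 146 147 148 147 148 148 148 147 145 144 144 144 143 142 141 141 139 139 137 137 136 137 135 136 134 135 135  80  80  79  55  57  60  59  59  59  60  58  59  57  60  57  57  38  37  39  38  37  35  35  34  32  33  33  33  33  33  33  33  30  22
  24  23  23  24  24  26  23  26  26  26  27  26  27  27  28  28  29  28  30  30  31  31  31  32  31  31  31  31  31  31  41  66]
```

```bash
python3 - <<'E'
from h import *
m=ctrl.camera_model("wrist"); y=np.deg2rad(6.5); S=np.array([[np.cos(y),np.sin(y)],[-np.sin(y),np.cos(y)]])
f=lambda px,z:((S@(cast(m,px,z)[:,:2].T)).T*1000).round(1)
print("post outer,inner +y",f([(310,112),(310,151)],.175).tolist())
print("disc L,R; wall inner",f([(344,200),(357.5,200),(343,225),(358,225),(293,200),(294,225)],.165).tolist())
print("pad bottom +y edge",f([(302,226),(316,224),(340,224)],.1853).tolist())
o=ctrl.get_obs(); print("tcp",S@o["eef_pos"][:2]*1000,o["dq"].round(4))
E
```

```text
post outer,inner +y [[419.4, -220.8], [419.3, -235.7]]
disc L,R; wall inner [[433.8, -257.6], [439.7, -257.6], [433.5, -268.9], [440.2, -268.9], [411.4, -257.5], [411.6, -268.9]]
pad bottom +y edge [[416.1, -264.0], [421.7, -263.2], [431.2, -263.3]]
tcp [ 423.9638468  -294.25936419] [ 0.0001 -0.0019  0.0023  0.0001 -0.0008 -0.0001]
```

```bash
python3 - <<'E'
from h import *
g=cv2.imread("pics/w10.png",0); print(g[145:230,310])
m=ctrl.camera_model("wrist"); y=np.deg2rad(6.5); S=np.array([[np.cos(y),np.sin(y)],[-np.sin(y),np.cos(y)]])
f=lambda px,z:((S@(cast(m,px,z)[:,:2].T)).T*1000).round(1)
print("post outer,inner +y",f([(310,170),(310,206.5)],.175).tolist())
t=cv2.imread("pics/top8.png"); mt=ctrl.camera_model("top")
print("base plate from top cam (dark mask, z .01):"); s=(slice(225,300),slice(355,445)); k=np.zeros(t.shape[:2],np.uint8); k[s]=((t[s].max(2)<110)&(np.ptp(t[s],axis=2)<25)); print(rect(cv2.morphologyEx(k,cv2.MORPH_CLOSE,np.ones((9,9))),mt,.01))
E
```

```text
[54 54 53 55 55 53 45 37 36 35 36 37 37 37 36 38 36 35 37 37 36 36 37 37
 37 37 41 50 52 53 53 53 53 52 53 52 51 51 52 53 52 52 52 53 53 52 52 53
 52 54 53 54 54 54 52 53 52 53 53 52 50 48 44 47 51 54 55 54 54 54 54 54
 54 55 56 56 56 56 56 54 64 81 88 88 88]
post outer,inner +y [[419.2, -243.2], [419.1, -258.3]]
base plate from top cam (dark mask, z .01):
((469.22344970703125, -253.3652801513672), (118.89313507080078, 172.9976806640625), 6.847647666931152)
```

```bash

python3 -m handwheel '[[0,0,0,0.004,-0.002,0,0],[0,0,0,0,0,0,0],[0,0,0,0,0,0,0],[0,0,0,0,0,0,0],[0,0,0,0,0,0,0],[0,0,0,0,0,0,0],[0,0,0,0,0,0,0],[0,0,0,0,0,0,0]]'
python3 -c "
from h import *
o=ctrl.get_obs(); print(o['dq'].round(3)); print(ctrl.hand_in())"
```

```text
time_s: 26.3
eef_pos: [0.4535, -0.243, 0.2127]
eef_rot: [0.0, 0.666, 0.746, -0.0]
wrist_force: [0.1, 0.1, -2.1]
opening: 0.175
grasp_force: 58.6
[ 0.001  0.001 -0.001 -0.    -0.     0.   ]
the job is handed in; nothing more can be done
None
```

I stood the pad on a long edge and let it go, then picked it up again and handed in at 26 s of the 72; by my measurements it is held upright about 1 cm above the empty slot, 1–2 mm from centre, lining towards the disc, but hand-in returned no verdict.

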